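# Unhitch the trailer tongue and hold it up

## Task

Squeeze the blue sprung safety clip open, take it off the tongue and clip it onto the red bin's rim, on the edge facing the robot, so that it stands there upright and gripping by itself. Then squeeze the yellow latch tab sideways against its spring, all the way towards the red post while the tongue still sits on the ball, and lift the tongue straight up off the ball, level, by about 10 cm. Finish while still holding it up there by the tab and post, with nothing else carrying it and the clip still on the bin, and leave the other things on the bench where they are.

Things in the scene. Friction and masses are not known exactly. Their poses are not given: they have to be found in the camera images.
- mount: Ball mount bolted to the bench: dark steel base plate 260 x 100 x 12 mm, steel hitch ball 50 mm in diameter on a 22 mm neck (ball top 105 mm above the bench) and, 160 mm behind it, a grey forked rest under the tongue's tail. Origin on the bench under the ball; x points along the tongue from ball to tail, y across it, z up. It does not move.
- seat (a point): Fixed point of the ball mount: where point tongue_grip lies while the tongue sits on the ball (65 mm behind the ball's axis, 130 mm above the bench). Axes as mount.
- tongue_grip (a point): Grasp point of the loose tongue, midway between two upright plates above its tube: fixed red post at y = -29 mm, yellow latch tab at y = +29 mm, each 6 mm thick, 32 mm wide along x, tops 20 mm above this point; tube top 20 mm below it. x towards the tail, y from post to tab, z up. Over their outer faces 64 mm at rest, 53 mm squeezed: gripping both across y opens the latch and holds the tongue.
- tongue: The loose tongue, 0.5 to 0.75 kg, centre of mass within 10 mm of below tongue_grip. Red round coupler head, 69 mm in diameter, covers the ball (it must rise 40 mm to clear it); behind it an aluminium tube 30 mm wide, 40 mm high, its end 190 mm behind the ball. Origin on the bench under the ball while seated; axes as tongue_grip.
- latch_tab (a point): Centre of the yellow latch tab's plate, at this point's height on the tongue; it moves along the tongue's -y when the latch is pulled. Axes as tongue_grip.
- latch (a joint): Travel of the latch in m: 0 = sprung shut under the ball (the tongue cannot be lifted), 0.011 = fully pulled towards the red post; it frees the ball from 0.008 on. Spring force 5 N at rest, 9 N fully pulled; it springs back when let go.
- clip_center (a point): Pivot of the blue sprung clip (60 g), 30 mm above its jaw tips. At the start the clip stands between post and tab (blocking their squeeze), gripping a 6 mm thick, 18 mm high steel rib on the tube's top, jaw tips 110 mm above the bench. x: squeezing direction (at first along the tongue), y: pivot axis, z up. Jaws 48 mm wide along y; an edge can enter 25 mm from the tips up to the pivot barrel.
- clip_handles (a point): Where to squeeze the clip: midway between its two handles, 32 mm above the pivot. The handles are 26 mm wide along y, end 14 mm above this point and measure 34 mm here over their outer faces, 23 mm squeezed fully (then parallel, jaw tips 17 mm apart). Takes 5 to 8 N. Axes as clip_center: those of the half with the -x handle, which leans 0.2 rad when squeezed open.
- clip_jaw (a joint): Opening angle of the clip in rad: about 0 when gripping a 6 mm edge, -0.2 empty and shut, 0.4 squeezed fully open.
- red_bin: Red open small-parts bin, screwed to the bench: 100 mm (x) by 120 mm (y), 65 mm high, walls 6 mm thick. Origin under its centre, on the bench. The edge facing the robot is its -x wall, centre line at x = -47 mm, running along y; rim 65 mm above the bench. The clip sits well with its jaw tips about 15 mm below the rim, anywhere near the middle of this edge.
- grey_bin: Grey bin of the same size, screwed to the bench; not used. It and the red bin may change places.
- wrench: Loose steel wrench, 160 mm, lying on the bench; leave alone.
- screwdriver: Loose yellow-handled screwdriver, 180 mm, lying on the bench; leave alone.
- grease_tin: Loose green jar, 64 mm in diameter, 60 mm high; leave alone.
- glue_bottle: Loose blue bottle, 50 mm in diameter, 150 mm high; leave alone.
- spare_ball: Loose spare hitch ball standing on its foot, 50 mm in diameter, 74 mm high; leave alone.
- tape_measure: Loose grey tape measure, 60 x 35 x 60 mm; leave alone.
Mind the look-alikes: they are no part of the job. Of the things that look like the red_bin, the larger one is meant.

How it is judged (in metres and radians):
On the way, in this order (a step that is already met when the one before it is completed fails the run):
1. the safety clip stands on the red bin's edge facing the robot, gripping it, let go (x of clip_center in the frame of red_bin between -0.056 and -0.038 m and y of clip_center in the frame of red_bin between -0.05 and 0.05 m and z of clip_center in the frame of red_bin between 0.06 and 0.088 m and angle between clip_center's own z axis and vertical below 0.3 rad and angle between the x axis of clip_center and the x axis of red_bin, either way round below 0.4 rad and value of joint clip_jaw below 0.15 rad and contact force between clip and red_bin above 1 N and contact force between the fingers and clip below 0.1 N), for 0.3 s.
2. the latch is pulled fully aside while the tongue still sits on the ball (value of joint latch above 0.0085 m and distance between tongue_grip and seat below 0.01 m), for 0.1 s.
At the end, for the whole second after the job is handed in: Fingers hold the tongue, latch squeezed 7+ mm, 60 to 160 mm above its seat, within 60 mm sideways, level within 0.25 rad, still, touching nothing else; the clip, let go, grips the red bin's robot-side edge, 7+ mm down, pivot within 9 mm of the wall and 50 mm of its middle, upright within 0.3 rad (all of step 1 and z of tongue_grip in the frame of seat between 0.06 and 0.16 m and horizontal distance between tongue_grip and seat below 0.06 m and angle between tongue_grip's own z axis and vertical below 0.25 rad and value of joint latch above 0.007 m and contact force between the fingers and tongue above 5 N and linear speed of tongue below 0.03 m/s and contact force between tongue and mount below 0.1 N and contact force between tongue and red_bin below 0.1 N and contact force between tongue and grey_bin below 0.1 N and contact force between tongue and clip below 0.1 N); the arm keeps its last pose, push and grip.
It fails at once if another thing on the bench is shoved more than 30 mm (distance of any of wrench, screwdriver, grease_tin, glue_bottle, spare_ball, tape_measure from where it was at the start of the episode above 0.03 m).
It also fails if it takes over 45 s, if anything falls off the work surface, if the arm or the gripper's body presses on something with over 40 N, if the wrist force passes 120 N, or if a joint passes its speed limit or range.

## Robot

A 6-joint arm with a two-finger parallel gripper is mounted at the origin on the work surface. World frame = base frame: x ahead of the robot, y to its left, z up, the work surface at z = 0. Lengths are in mm, angles in degrees, forces in N, time in s.
With the tool pointing down it reaches from about 350 to 850 mm from the base axis. Payload 8.1 kg.
Tool frame: the origin (TCP) lies midway between the tips of the shut fingers; the grasp point (between the pads) lies 19 mm behind it; x points along the fingers, y is the direction in which the jaws open and shut, and the axes are right-handed (so a half turn about x gives the same grasp; the last joint's range is limited). The gripper opens to 85 mm and grips with 20 to 120 N. Pads are 22 mm wide; open, the fingers measure 114 mm over their backs; the gripper's body (76 mm by 85 mm) begins 54 mm behind the grasp point. The pads swing forward as they close: fully open they stand 13 mm farther back than shut.
Start: joints at [-79.32, 7.471, 85.268, -0, 87.261, -4.893], TCP at [161.1, -577.972, 231.292] pointing down, gripper open.
Joint ranges: [-169.43, 169.43], [-51.17, 129.36], [1.28, 143.12], [-76.62, 256.62], [0, 156.53], [-152.29, 152.29]. Speed limits (degrees/s): [136.94, 136.94, 159.86, 180, 180, 180].

## Interface

Orientations are given as [roll, pitch, yaw] about the fixed x, y, z axes, in that order (R = Rz(yaw) Ry(pitch) Rx(roll)).
In Python, from bench import r, snapshot, workorder gives the robot as it stands.
- The arm moves only by the tool send_rows, never from a script. Its arguments are lists of equal length, an entry for each row: "offset": the shift along the tool's x, y, z in cm, a list of three; "dr": the turn, a rotation vector about the tool's x, y, z in degrees, a list of three; "grip": the opening in per cent of the stroke, from 0 (shut) to 100 (fully open). In form: {"offset": [[dx, dy, dz], ...], "dr": [[rx, ry, rz], ...], "grip": [grip, ...]}. A call has 1 to 5 rows; each row shifts and turns the commanded pose from where the row before left it, along the tool's axes as they then stand; what a row does not reach is not made up. A row lasts 1/8 s, in which the tool goes at most 62.5 mm and 10.7 degrees, less where a joint would pass 70% of its speed; a pose out of reach is approached as far as the arm can. A call with a gripper value outside its range is refused whole. The fingers move at their own pace and stop on an object; "force" is the grip in N (left out, the last holds). Time passes only in rows, so rows that do not move let the fingers close. It gives the time, the measured TCP pose, the force and the opening at its end, in the units of the state.
- r.sense(): the state, without advancing time (a new reading comes with each control period).
- snapshot(name): name is "side" or "top"; returns a dict with "pixels" (480x640x3 uint8, red, green, blue), "fx", "fy", "cx", "cy" (pixels), "world_to_cam" (4x4, takes a point from world to camera coordinates). Camera axes: x right, y up, looking along -z (the intrinsics and any distortion apply to the point x, -y, -z); pixel columns grow to the right and rows downward; lengths in mm; the calibration is good to about 2 mm. A picture is of the moment at which its call begins. There is no depth.
- workorder.hand_in(): hands the job in, once; it reports no verdict.
The state is a dict: "time": time; "joint_pos": joint angles; "qd": joint speeds; "joint_efforts": joint torques, N m; "tool_pos": TCP position; "tcp_rot": TCP orientation; "ft_force": force on the tool from outside, world axes, zero at the start; "wrist_torque": the same for the moment, N m; "finger_gap": finger opening in mm.
Only numpy, scipy, OpenCV 4.12 (cv2) and the standard library are available. Lean on these libraries where they do the work, as an engineer would, in place of code of your own. Each camera call takes 0.05 s, during which the arm holds its last target.

## Working session

There is one attempt and no reset: what is moved stays moved. The work goes in short steps, Python scripts to look and compute and a tool call to move; the robot and the scene stay as the last step left them, time stands still between calls to the robot, and variables do not carry over. Pictures are saved under pics/ and viewed, and the job is handed in when it is done.

Besides the shell and the picture viewer there is one more tool, called after ">>>" by a JSON object that holds its "fn" and its "kwargs". send_rows: Moves the arm, as the interface text tells. Its arguments: {"type":"object","properties":{"offset":{"type":"array","items":{"type":"array","items":{"type":"number"}}},"dr":{"type":"array","items":{"type":"array","items":{"type":"number"}}},"grip":{"type":"array","items":{"type":"number"}},"force":{"type":"number"}},"required":["offset","dr","grip"]}

```bash
ls; mkdir -p pics
python3 - <<'E'
from bench import r, snapshot, workorder
import cv2,pickle
for n in ("side","top"):
    s=snapshot(n); pickle.dump(s,open(f"{n}0.pkl","wb"))
    cv2.imwrite(f"pics/{n}0.png",s["pixels"][:,:,::-1])
    print({k:v for k,v in s.items() if k!="pixels"})
print(r.sense())
E
```

```text
pics
{'fx': 494.98151540243344, 'fy': 494.98151540243344, 'cx': 316.35238594942206, 'cy': 241.98934550871815, 'world_to_cam': array([[-9.30219617e-01, -3.66902307e-01, -8.61171671e-03,
         5.38155084e+02],
       [ 2.31422848e-01, -6.04622811e-01,  7.62151377e-01,
        -2.03851270e+02],
       [-2.84841939e-01,  7.06975214e-01,  6.47341576e-01,
        -9.49469331e+02],
       [ 0.00000000e+00,  0.00000000e+00,  0.00000000e+00,
         1.00000000e+00]])}
{'fx': 595.5524526263802, 'fy': 595.5524526263802, 'cx': 308.9078088050076, 'cy': 239.6180946042944, 'world_to_cam': array([[-2.33834265e-02, -9.99676241e-01,  1.00313582e-02,
         9.03019707e+00],
       [ 9.82770484e-01, -2.11454639e-02,  1.83616571e-01,
        -5.85388515e+02],
       [-1.83345005e-01,  1.41521074e-02,  9.82946757e-01,
        -1.21886446e+03],
       [ 0.00000000e+00,  0.00000000e+00,  0.00000000e+00,
         1.00000000e+00]])}
{'time': 0.1, 'joint_pos': array([-7.93201596e+01,  7.51179586e+00,  8.53244061e+01,  2.14568286e-03,
        8.72605198e+01, -4.89348129e+00]), 'qd': array([-0.00162935, -0.0016579 , -0.09084789, -0.01703174,  0.04702814,
       -0.0623761 ]), 'joint_efforts': array([ 1.26657105e-03, -5.70952821e+01, -5.01937902e+01, -2.25178997e-04,
        8.10168305e-03,  3.46641934e-05]), 'tool_pos': array([ 161.02069049, -577.47329855,  230.32564572]), 'tcp_rot': array([-96.16277082,  89.90325447,  99.41044652]), 'ft_force': array([-0.74463139, -0.2922335 ,  0.17994553]), 'wrist_torque': array([-0.00439164, -0.01570605, -0.00821314]), 'finger_gap': 85.28047983463583}
```

View pics/side0.png

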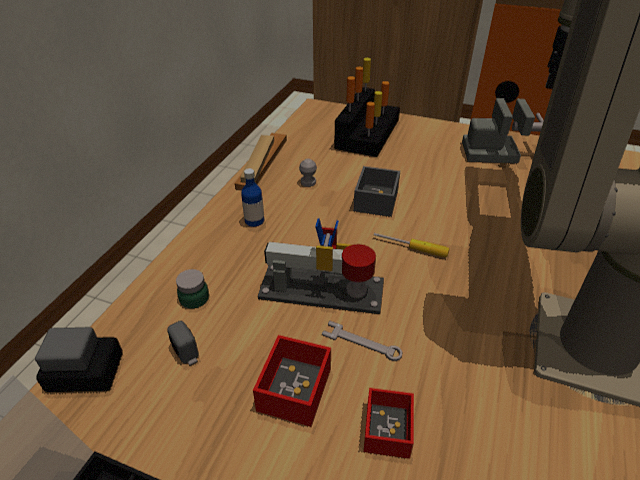

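View pics/top0.png

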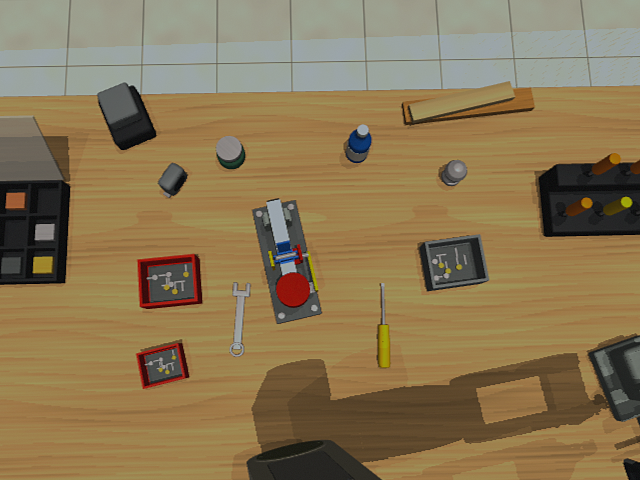

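Candidates for the red bin: the large red bin at top (169,281) / side (293,382), and the small red bin at top (162,365) / side (390,422). The grey bin at (453,263) is out, so I choose the larger red one. For the clip, the blue thing between post and tab at top (284,250) is the match. The blue bottle at (359,147) is not. Next are close crops to check both.

```bash
cat > h.py <<'E'
import numpy as np,cv2,pickle
def ray(s,u,v):
    T=s["world_to_cam"];R=T[:3,:3];t=T[:3,3]
    d=R.T@np.array([(u-s["cx"])/s["fx"],-(v-s["cy"])/s["fy"],-1.0]);return -R.T@t,d/np.linalg.norm(d)
def plane(s,u,v,z):
    c,d=ray(s,u,v);return c+d*(z-c[2])/d[2]
def tri(a,ua,b,ub):
    c1,d1=ray(a,*ua);c2,d2=ray(b,*ub)
    A=np.stack([d1,-d2],1);k=np.linalg.lstsq(A,c2-c1,rcond=None)[0]
    p,q=c1+k[0]*d1,c2+k[1]*d2;return (p+q)/2,np.linalg.norm(p-q)
def proj(s,P):
    T=s["world_to_cam"];p=T[:3,:3]@np.asarray(P,float)+T[:3,3]
    return np.array([s["cx"]+s["fx"]*p[0]/-p[2],s["cy"]-s["fy"]*p[1]/-p[2]])
def load(n):return pickle.load(open(n+".pkl","rb"))
def crop(s,x0,x1,y0,y1,k,fn):
    cv2.imwrite(fn,cv2.resize(np.ascontiguousarray(s["pixels"][y0:y1,x0:x1,::-1]),None,fx=k,fy=k,interpolation=cv2.INTER_NEAREST))
E
python3 - <<'E'
from h import *
t,s=load("top0"),load("side0")
crop(t,240,340,190,330,4,"a.png");a=cv2.imread("a.png")
crop(t,130,210,240,320,5,"b.png");b=cv2.imread("b.png")
o=np.zeros((560,800,3),np.uint8);o[:560,:400]=a;o[:400,400:]=b;cv2.imwrite("pics/c1.png",o)
crop(s,255,395,215,315,5,"pics/c2.png")
E
```

```text
(no output)
```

View pics/c1.png

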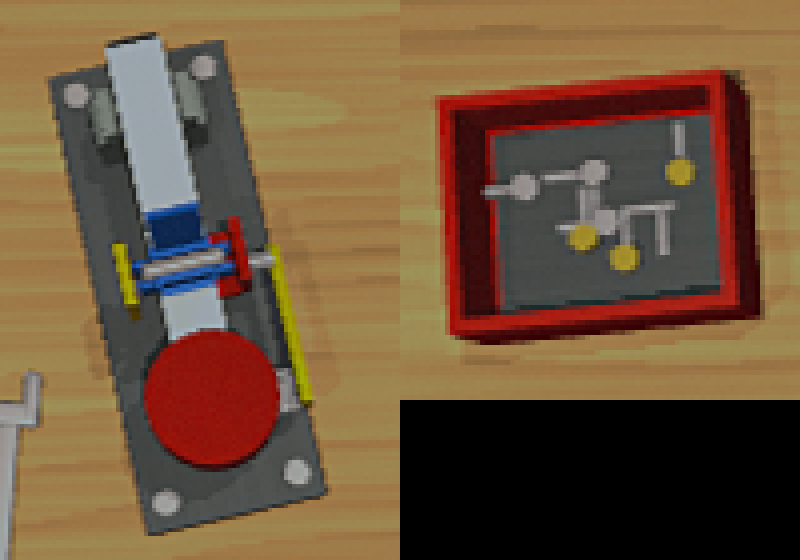

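View pics/c2.png

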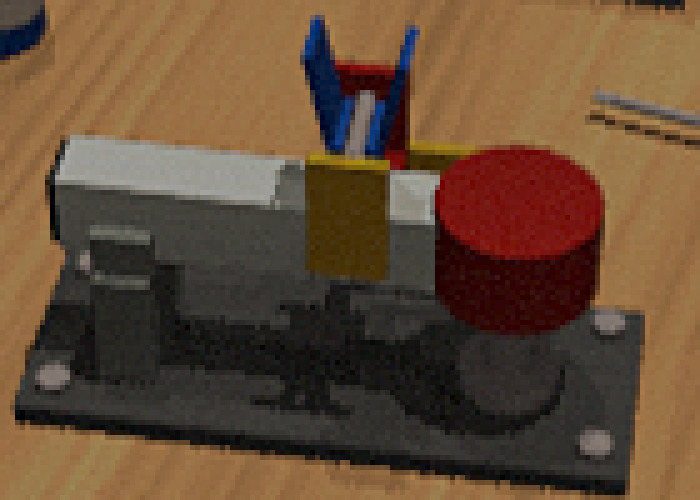

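The left crop shows the blue clip standing on the tube between the yellow tab and red post. The right crop shows the larger red bin, with its rim corners visible and the robot-facing wall at the bottom. I now compute the poses.

Run:
```python
from h import *
t,s=load("top0"),load("side0")
C=lambda L,x0,y0,k:[(x0-0.5+(a+0.5)/k,y0-0.5+(b+0.5)/k) for a,b in L]
pc=np.array([plane(t,u,v,12) for u,v in C([(50,77),(222,40),(327,492),(150,533)],240,190,4)])
print("plate",pc.round(1))
xd=(pc[0]+pc[1]-pc[2]-pc[3]);yaw=np.degrees(np.arctan2(xd[1],xd[0]));
yd=pc[0]+pc[3]-pc[1]-pc[2];print("plate yaw",yaw,np.degrees(np.arctan2(yd[1],yd[0]))-90,"c",pc.mean(0), "len",np.linalg.norm(xd)/2,np.linalg.norm(yd)/2)
# head: red disc top ; height? tri top/side
def mask(I,sel):
    h=cv2.cvtColor(I,cv2.COLOR_RGB2HSV).astype(int);return sel(h[...,0],h[...,1],h[...,2]).astype(np.uint8)
red=lambda h,sa,v:((h<8)|(h>172))&(sa>150)&(v>60)
m=mask(t["pixels"],red);n,l,st,ce=cv2.connectedComponentsWithStats(m)
for i in range(1,n):
    if st[i,4]>30: print("top red",st[i],ce[i].round(1))
m=mask(s["pixels"],red);n,l,st,ce=cv2.connectedComponentsWithStats(m)
for i in range(1,n):
    if st[i,4]>30: print("side red",st[i],ce[i].round(1))
blue=lambda h,sa,v:(h>100)&(h<130)&(sa>120)&(v>40)
for nm,q in (("t",t),("s",s)):
    m=mask(q["pixels"],blue);n,l,st,ce=cv2.connectedComponentsWithStats(m)
    for i in range(1,n):
        if st[i,4]>8: print(nm,"blue",st[i],ce[i].round(1))
# head top disc centre top crop (212,398); side crop (520,203)
a=C([(212,398)],240,190,4)[0];b=C([(519,203)],255,215,5)[0]
print("head",tri(t,a,s,b))
# bin rim
rc=np.array([plane(t,u,v,65) for u,v in C([(37,98),(322,70),(338,305),(53,331)],130,240,5)])
print(rc.round(1),rc.mean(0));xd=rc[0]+rc[1]-rc[2]-rc[3];yd=rc[0]+rc[3]-rc[1]-rc[2]
print("bin yaw",np.degrees(np.arctan2(xd[1],xd[0])),np.degrees(np.arctan2(yd[1],yd[0]))-90,np.linalg.norm(xd)/2,np.linalg.norm(yd)/2)
print("rim in side",[proj(s,p).round(1) for p in rc])
```

```text
plate [[665.7 120.2  12. ]
 [685.   24.   12. ]
 [432.3 -27.9  12. ]
 [412.5  67.9  12. ]]
plate yaw 11.632987466603424 11.481355369304197 c [548.88357732  46.04653981  12.        ] len 258.21899694572437 97.98195551548692
top red [293 244  10  20  90] [298.2 254.2]
top red [ 137  254   65   55 1018] [167.2 277.7]
top red [276 273  34  34 911] [292.7 289.2]
top red [136 343  50  46 533] [160.3 364.5]
side red [342 244  34  24 610] [358.4 255.4]
side red [ 253  335   78   90 2601] [290.2 380.3]
side red [ 364  388   50   70 1603] [389.6 423. ]
t blue [349 130  22  24 349] [359.1 142.6]
t blue [347 157  18   6  24] [354.9 160.3]
t blue [273 241  25  18 178] [283.6 248.3]
t blue [274 256  25   8 100] [286.1 259.6]
s blue [242 178  20  26 361] [250.9 192.1]
s blue [245 218  19   8  78] [254.3 222.3]
s blue [316 219  10  26 127] [320.  232.4]
s blue [328 221  10  25  69] [332.4 235.1]
head (array([474.38340012,  31.77351665, 113.94581477]), np.float64(0.5602373791475147))
[[549.4 357.9  65. ]
 [558.7 238.7  65. ]
 [459.7 230.8  65. ]
 [451.6 348.5  65. ]] [504.83697948 293.97931926  65.        ]
bin yaw 5.020855622606677 4.203118959101516 98.7563664545285 118.78423405053688
rim in side [array([252.4, 390.7]), array([277.9, 335.3]), array([330.7, 348. ]), array([309.9, 405.3])]
```

Run:
```python
from h import *
s=load("side0"); crop(s,245,345,330,430,6,"pics/c3.png")
t=load("top0"); crop(t,265,325,235,285,12,"pics/c4.png")
```

```text
(no output)
```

View pics/c3.png

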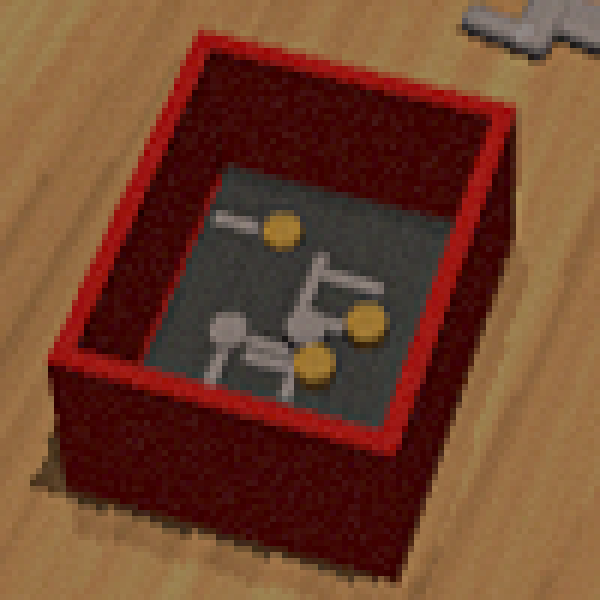

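View pics/c4.png

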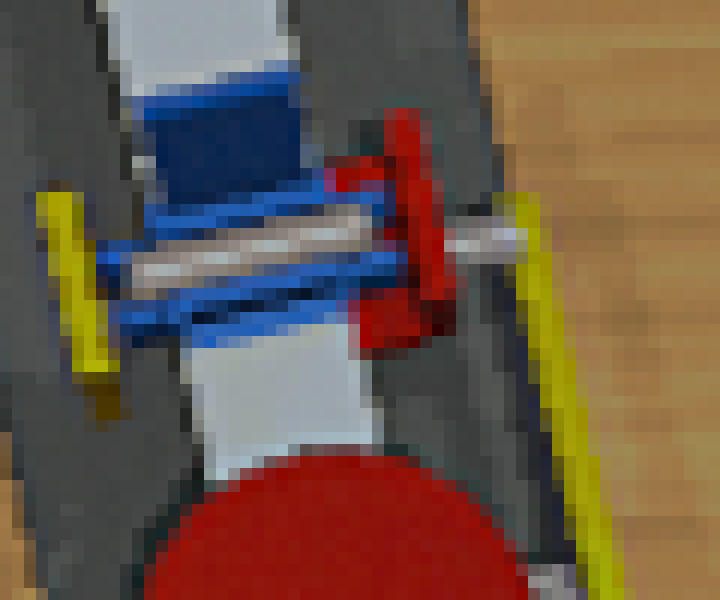

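Run:
```python
from h import *
t,s=load("top0"),load("side0")
C=lambda p,x0,y0,k:(x0-0.5+(p[0]+0.5)/k,y0-0.5+(p[1]+0.5)/k)
c4=lambda p:C(p,265,235,12); c2=lambda p:C(p,255,215,5)
yaw=np.radians(11.5);h=np.array([474.4,31.8,0])
R=np.array([[np.cos(yaw),-np.sin(yaw),0],[np.sin(yaw),np.cos(yaw),0],[0,0,1]])
L=lambda P:(R.T@(np.asarray(P)-h)).round(1)
print("pin@140",L(plane(t,*c4((252,250)),145)), "pin ends", L(plane(t,*c4((135,275)),145)),L(plane(t,*c4((370,222)),145)))
print("tab top",L(plane(t,*c4((76,282)),150)),"post",L(plane(t,*c4((422,200)),150)))
print("handle tail top edge",L(plane(t,*c4((220,87)),186)),"head-side handle lowest edge",L(plane(t,*c4((265,325)),186)))
print("bar tail end @110",[L(plane(t,*c4((525,200)),z)) for z in (90,110,130)])
print("bar head end top", [L(plane(t,(240-.5+305.5/4),(190-.5+402.5/4),z)) for z in(90,110,130)])
P,e=tri(t,c4((527,200)),s,c2((412,145)));print("bar tri",L(P),e)
for n,p in dict(tab=(65,29,150),post=(65,-29,150),pivot=(65,0,140)).items(): print(n,"top",proj(t,R@np.array(p)+h).round(1),"side",proj(s,R@np.array(p)+h).round(1))
for p in ((316.5+3,219-.5),(337,220.5)): print(p)
```

```text
pin@140 [ 64.6  -0.7 145. ] pin ends [ 64.8  18.9 145. ] [ 64.9 -20.6 145. ]
tab top [ 65.   28.5 150. ] post [ 65.8 -29.6 150. ]
handle tail top edge [ 84.8  -1.1 186. ] head-side handle lowest edge [4.58e+01 1.00e-01 1.86e+02]
bar tail end @110 [array([ 71.7, -48.8,  90. ]), array([ 68.5, -47.9, 110. ]), array([ 65.3, -47. , 130. ])]
bar head end top [array([-10.3, -46. ,  90. ]), array([-12.2, -45.2, 110. ]), array([-14.1, -44.3, 130. ])]
bar tri [ 60.1 -48.6  98.2] 20.247666249403284
tab top [270.6 258.1] side [324.1 247.5]
post top [299.5 251.7] side [328.8 228.8]
pivot top [285.2 255.7] side [326.4 241.8]
(319.5, 218.5)
(337, 220.5)
```

Run:
```python
from h import *
t,s=load("top0"),load("side0")
yaw=np.radians(11.5);h=np.array([474.4,31.8,0])
R=np.array([[np.cos(yaw),-np.sin(yaw),0],[np.sin(yaw),np.cos(yaw),0],[0,0,1]])
for p in ((412,145),(412,168),(470,148)):
    c,d=ray(s,255-.5+(p[0]+.5)/5,215-.5+(p[1]+.5)/5); c=R.T@(c-h);d=R.T@d
    for y in(-45,-49): k=(y-c[1])/d[1];print(p,(c+k*d).round(1))
from bench import r
from scipy.spatial.transform import Rotation as Ro
q=r.sense();M=Ro.from_euler("xyz",q["tcp_rot"],degrees=True);print(M.as_matrix().round(4))
```

```text
(412, 145) [ 49.6 -45.   99.6]
(412, 145) [ 50.1 -49.   96.1]
(412, 168) [ 49.4 -45.   86.8]
(412, 168) [ 49.9 -49.   83.3]
(470, 148) [ 25.2 -45.  101.4]
(470, 148) [ 25.6 -49.   97.9]
[[-3.000e-04  2.685e-01 -9.633e-01]
 [ 1.700e-03 -9.633e-01 -2.685e-01]
 [-1.000e+00 -1.700e-03 -2.000e-04]]
```

```bash
cat >> h.py <<'E'
from scipy.spatial.transform import Rotation as Ro
def down(yaw):  # tool x down, tool y at world angle yaw
    a=np.radians(yaw);y=np.array([np.cos(a),np.sin(a),0]);x=np.array([0,0,-1.]);return Ro.from_matrix(np.stack([x,y,np.cross(x,y)],1))
def plan(q,P,yaw,n):
    M=Ro.from_euler("xyz",q["tcp_rot"],degrees=True);D=(M.inv()*down(yaw)).as_rotvec()/n
    step=(np.asarray(P)-q["tool_pos"])/n/10
    print("total",(step*n*10).round(1),"turn",np.degrees(D*n).round(1),"step mm",np.linalg.norm(step)*10)
    for i in range(n):
        print((M.inv().apply(step)).round(2).tolist(),np.degrees(D).round(1).tolist());M=M*Ro.from_rotvec(D)
E
python3 - <<'E'
from h import *
from bench import r
q=r.sense();plan(q,[538,45,245],11.5,15)
E
```

```text
total [377.  622.5  14.7] turn [-85.9  -0.1   0.1] step mm 48.524987555226545
[-0.09, -3.32, -3.54] [-5.7, -0.0, 0.0]
[-0.09, -2.95, -3.85] [-5.7, -0.0, 0.0]
[-0.09, -2.55, -4.12] [-5.7, -0.0, 0.0]
[-0.09, -2.13, -4.36] [-5.7, -0.0, 0.0]
[-0.09, -1.68, -4.55] [-5.7, -0.0, 0.0]
[-0.09, -1.22, -4.7] [-5.7, -0.0, 0.0]
[-0.1, -0.75, -4.79] [-5.7, -0.0, 0.0]
[-0.1, -0.26, -4.84] [-5.7, -0.0, 0.0]
[-0.1, 0.22, -4.85] [-5.7, -0.0, 0.0]
[-0.1, 0.7, -4.8] [-5.7, -0.0, 0.0]
[-0.1, 1.18, -4.71] [-5.7, -0.0, 0.0]
[-0.1, 1.64, -4.57] [-5.7, -0.0, 0.0]
[-0.1, 2.09, -4.38] [-5.7, -0.0, 0.0]
[-0.1, 2.52, -4.15] [-5.7, -0.0, 0.0]
[-0.1, 2.92, -3.88] [-5.7, -0.0, 0.0]
```

>>> {"fn": "send_rows", "kwargs": {"offset": [[-0.1,-3.3,-3.5],[-0.1,-3.0,-3.9],[-0.1,-2.5,-4.1],[-0.1,-2.1,-4.4],[-0.1,-1.7,-4.6]], "dr": [[-5.7,0,0],[-5.7,0,0],[-5.7,0,0],[-5.7,0,0],[-5.7,0,0]], "grip": [100,100,100,100,100]}}

```text
time: 0.72
tool_pos: [288.3, -368.9, 235.9]
tcp_rot: [-114.9, 90.0, 109.4]
ft_force: [0.8, 0.7, 0.0]
finger_gap: 85.4
```

>>> {"fn": "send_rows", "kwargs": {"offset": [[-0.1,-1.2,-4.7],[-0.1,-0.8,-4.8],[-0.1,-0.3,-4.8],[-0.1,0.2,-4.9],[-0.1,0.7,-4.8]], "dr": [[-5.7,0,0],[-5.7,0,0],[-5.7,0,0],[-5.7,0,0],[-5.7,0,0]], "grip": [100,100,100,100,100]}}

```text
time: 1.35
tool_pos: [413.9, -161.2, 241.1]
tcp_rot: [-88.4, 90.0, 164.3]
ft_force: [0.6, -0.5, 0.5]
finger_gap: 85.5
```

Run:
```python
from h import *
from bench import r
q=r.sense();print(q["time"],q["tool_pos"],q["joint_pos"]);plan(q,[538,45,245],11.5,5)
```

```text
1.35 [ 413.93979277 -161.20671485  241.06501059] [-2.78948204e+01 -1.76316925e+01  1.07879809e+02 -2.21053477e-03
  8.97620802e+01 -1.06511408e+01]
total [124.1 206.2   3.9] turn [-28.7  -0.    0. ] step mm 48.13631826679075
[-0.08, 1.15, -4.67] [-5.7, -0.0, 0.0]
[-0.08, 1.61, -4.54] [-5.7, -0.0, 0.0]
[-0.08, 2.06, -4.35] [-5.7, -0.0, 0.0]
[-0.08, 2.48, -4.12] [-5.7, -0.0, 0.0]
[-0.08, 2.88, -3.85] [-5.7, -0.0, 0.0]
```

>>> {"fn": "send_rows", "kwargs": {"offset": [[-0.1,1.15,-4.7],[-0.1,1.6,-4.5],[-0.1,2.05,-4.35],[-0.1,2.5,-4.1],[-0.1,2.9,-3.85]], "dr": [[-5.7,0,0],[-5.7,0,0],[-5.7,0,0],[-5.7,0,0],[-5.7,0,0]], "grip": [100,100,100,100,100]}}

```text
time: 1.98
tool_pos: [539.3, 44.0, 245.9]
tcp_rot: [-88.9, 90.0, -167.7]
ft_force: [0.9, -0.8, 0.3]
finger_gap: 85.5
```

Run:
```python
from h import *
from bench import r
q=r.sense();print(q["time"],q["tool_pos"],q["joint_pos"]);plan(q,[538,45,153],11.5,5)
```

```text
1.975 [539.28754536  43.97854716 245.91830175] [-7.62944091e-01 -1.97578968e+00  9.34962635e+01 -6.98721711e-03
  8.85095207e+01 -1.20308744e+01]
total [ -1.3   1.  -92.9] turn [-0.2  0.   0. ] step mm 18.586567125909927
[1.86, -0.02, -0.03] [-0.0, 0.0, 0.0]
[1.86, -0.02, -0.03] [-0.0, 0.0, 0.0]
[1.86, -0.02, -0.03] [-0.0, 0.0, 0.0]
[1.86, -0.02, -0.03] [-0.0, 0.0, 0.0]
[1.86, -0.02, -0.03] [-0.0, 0.0, 0.0]
```

>>> {"fn": "send_rows", "kwargs": {"offset": [[1.9,0,0],[1.9,0,0],[1.9,0,-0.1],[1.8,-0.1,0],[1.8,0,0]], "dr": [[0,0,0],[0,0,0],[0,0,0],[0,0,0],[0,0,0]], "grip": [100,100,100,100,100]}}

```text
time: 2.6
tool_pos: [537.3, 42.6, 152.0]
tcp_rot: [-88.0, 90.0, -167.0]
ft_force: [-0.4, 0.6, 0.1]
finger_gap: 85.4
```

Run:
```python
from h import *
from bench import r,snapshot
s=snapshot("side");t=snapshot("top");crop(s,255,395,165,315,5,"a.png");a=cv2.imread("a.png");cv2.imwrite("pics/d1.png",cv2.resize(a,None,fx=.8,fy=.8));crop(t,230,350,190,330,4,"pics/d2.png")
q=r.sense();plan(q,[538,45,153],11.5,1)
```

```text
total [2.1 2.1 2.6] turn [-0.5 -0.1  0.2] step mm 3.9674922298358206
[-0.27, 0.24, -0.17] [-0.5, -0.1, 0.2]
```

View pics/d1.png

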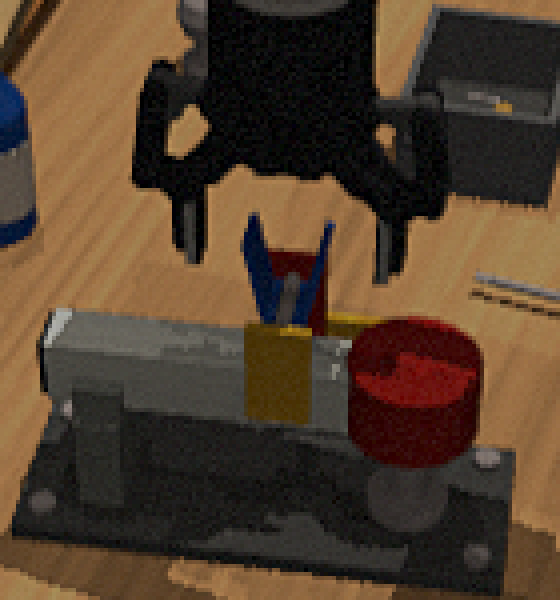

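View pics/d2.png

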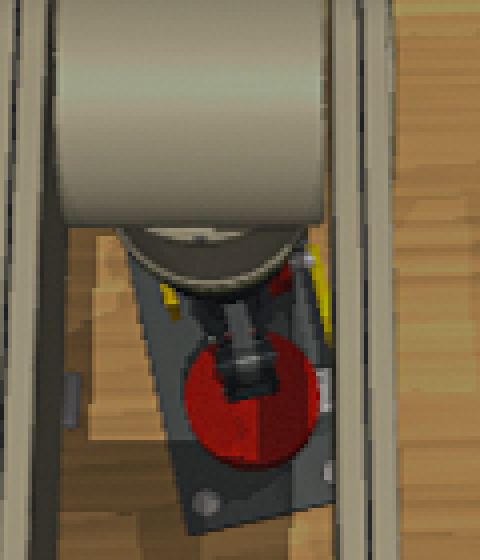

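The open fingers straddle the clip handles (d1, tips at about x=190 and 388, clip midpoint about 290). I trim the pose and close.

>>> {"fn": "send_rows", "kwargs": {"offset": [[-0.2,0.2,-0.15],[0,0,0],[0,0,0],[0,0,0],[0,0,0]], "dr": [[-0.5,0,0],[0,0,0],[0,0,0],[0,0,0],[0,0,0]], "grip": [100,60,20,15,15], "force": 30}}

```text
time: 3.32
tool_pos: [540.3, 45.1, 157.6]
tcp_rot: [75.0, 89.9, -3.4]
ft_force: [-2.8, -0.4, 11.6]
finger_gap: 21.6
```

>>> {"fn": "send_rows", "kwargs": {"offset": [[0,0,0],[0,0,0]], "dr": [[0,0,0],[0,0,0]], "grip": [15,15]}}

```text
time: 3.58
tool_pos: [540.3, 45.1, 157.6]
tcp_rot: [75.4, 89.8, -3.1]
ft_force: [-4.0, -0.3, 10.9]
finger_gap: 21.6
```

Run:
```python
from h import *
from bench import r,snapshot
s=snapshot("side");crop(s,255,395,165,315,4,"pics/e1.png")
q=r.sense();print(q["tool_pos"],q["ft_force"],q["finger_gap"])
```

```text
[540.30293219  45.0620296  157.57595984] [-3.47576859  0.2166441  11.8625352 ] 21.3924780716565
```

View pics/e1.png

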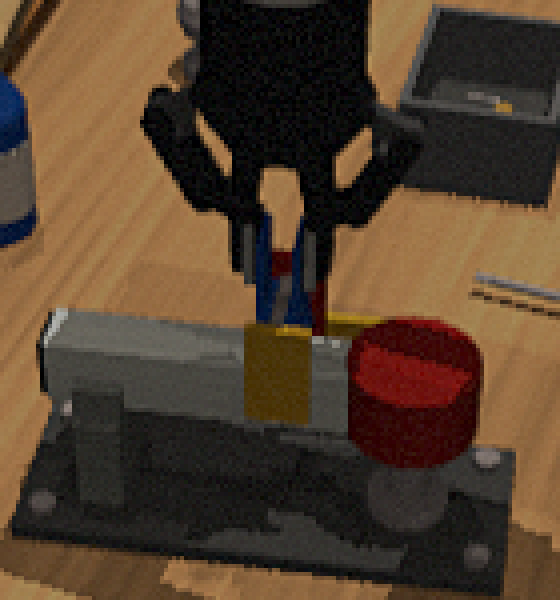

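The handles are squeezed parallel at a gap of about 21.5. I lift now.

>>> {"fn": "send_rows", "kwargs": {"offset": [[-0.8,0,0],[-1.2,0,0],[-1.6,0,0],[-2.0,0,0],[-2.4,0,0]], "dr": [[0,0,0],[0,0,0],[0,0,0],[0,0,0],[0,0,0]], "grip": [15,15,15,15,15]}}

```text
time: 4.25
tool_pos: [539.3, 45.1, 236.9]
tcp_rot: [80.2, 90.0, 1.8]
ft_force: [0.2, 0.1, 0.0]
finger_gap: 21.6
```

Run:
```python
from h import *
from bench import r,snapshot
s=snapshot("side");crop(s,255,395,140,315,4,"a.png");cv2.imwrite("pics/f1.png",cv2.resize(cv2.imread("a.png"),None,fx=.85,fy=.85))
q=r.sense();print(q["tool_pos"],q["ft_force"],q["finger_gap"])
yaw=np.radians(4.6);c=np.array([504.8,294,0]);print(c-47*np.array([np.cos(yaw),np.sin(yaw),0]))
plan(q,[458,290.2,230],4.6,6)
```

```text
[541.07503005  45.08322297 241.13527781] [0.47360144 0.9934933  3.18608389] 21.695559433404686
[457.95139271 290.23065056   0.        ]
total [-83.1 245.1 -11.1] turn [ 7.   0.1 -0.3] step mm 43.175253138667145
[0.18, -0.54, -4.28] [1.2, 0.0, -0.1]
[0.18, -0.62, -4.27] [1.2, 0.0, -0.1]
[0.18, -0.71, -4.25] [1.2, 0.0, -0.1]
[0.18, -0.8, -4.24] [1.2, 0.0, -0.1]
[0.18, -0.88, -4.22] [1.2, 0.0, -0.1]
[0.18, -0.97, -4.2] [1.2, 0.0, -0.1]
```

View pics/f1.png

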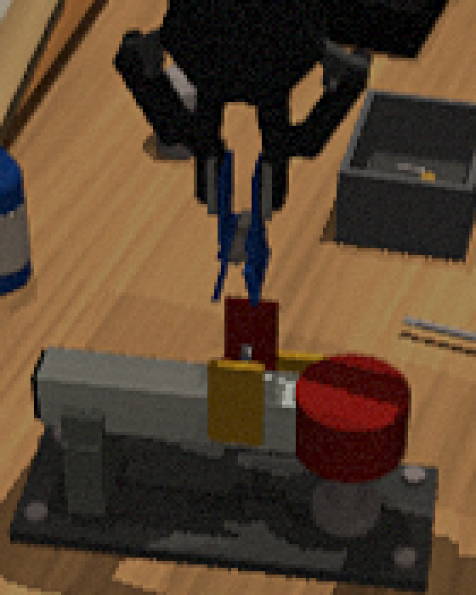

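The clip is off the rib, hanging upright in the fingers with its jaw tips open at (215,300)/(257,302) in f1. I move over the bin edge.

>>> {"fn": "send_rows", "kwargs": {"offset": [[0.2,-0.5,-4.3],[0.2,-0.6,-4.3],[0.2,-0.7,-4.25],[0.2,-0.8,-4.25],[0.2,-0.9,-4.2]], "dr": [[1.2,0,0],[1.2,0,0],[1.2,0,0],[1.2,0,0],[1.2,0,0]], "grip": [15,15,15,15,15]}}

```text
time: 4.92
tool_pos: [470.5, 251.3, 226.0]
tcp_rot: [107.7, 89.9, 23.3]
ft_force: [0.6, -0.2, -0.4]
finger_gap: 21.6
```

Run:
```python
from h import *
from bench import r
q=r.sense();print(q["tool_pos"],q["qd"].round(1),q["finger_gap"])
plan(q,[458,290.2,170],4.6,3)
```

```text
[470.45129525 251.26972097 225.97217308] [37.2  7.3 -5.4  0.1 -2.  46.6] 21.55949105600013
total [-12.5  38.9 -56. ] turn [ 0.9 -0.  -0.1] step mm 23.102394146355685
[1.87, -0.29, -1.33] [0.3, -0.0, -0.0]
[1.87, -0.3, -1.33] [0.3, -0.0, -0.0]
[1.87, -0.3, -1.33] [0.3, -0.0, -0.0]
```

>>> {"fn": "send_rows", "kwargs": {"offset": [[1.9,-0.3,-1.2],[1.9,-0.3,-1.1],[1.8,-0.3,-1.0],[0,0,0],[0,0,0]], "dr": [[0.3,0,0],[0.3,0,0],[0.3,0,0],[0,0,0],[0,0,0]], "grip": [15,15,15,15,15]}}

```text
time: 5.55
tool_pos: [459.2, 281.4, 169.5]
tcp_rot: [34.1, 90.0, -51.2]
ft_force: [-0.4, -0.7, -0.2]
finger_gap: 21.6
```

Run:
```python
from h import *
from bench import r,snapshot
s=snapshot("side");t=snapshot("top");crop(s,235,355,280,430,4,"pics/g1.png");crop(t,120,240,230,330,5,"pics/g2.png")
pickle.dump((s,t),open("g.pkl","wb"))
q=r.sense();print(q["tool_pos"],q["ft_force"],q["finger_gap"])
plan(q,[458,290.2,170],4.6,1)
```

```text
[459.65069102 281.66626025 170.25066696] [ 0.51695876  0.32850429 -0.38758607] 21.644915945414905
total [-1.7  8.5 -0.3] turn [ 0.  -0.  -0.1] step mm 8.69553499979962
[0.03, -0.1, -0.86] [0.0, -0.0, -0.1]
```

View pics/g1.png

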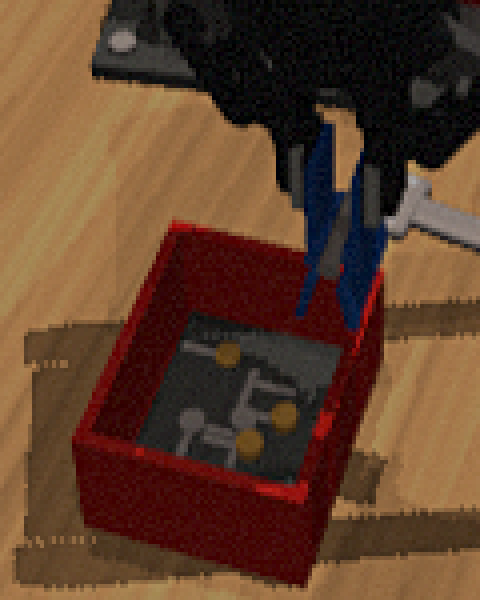

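View pics/g2.png

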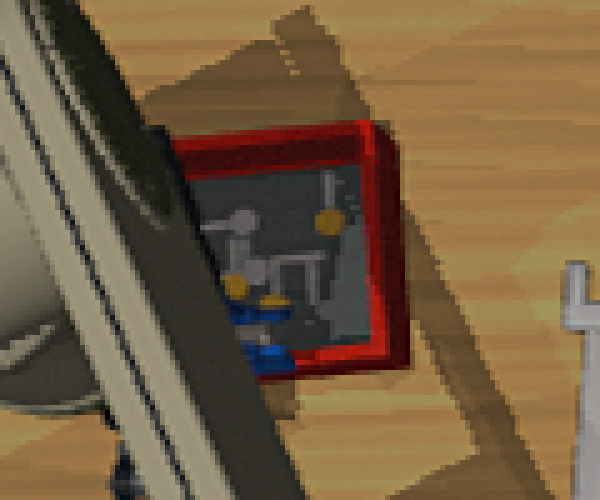

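Run:
```python
from h import *
s,t=pickle.load(open("g.pkl","rb"))
a=np.radians(4.6);X=np.array([np.cos(a),np.sin(a),0]);Y=np.array([-X[1],X[0],0])
for z in (116,122.5,128):
  for sx in (-10,10):
    for sy in (-24,24):
      p=np.array([459.5,281.5,z])+sx*X+sy*Y; u=proj(s,p);v=proj(t,p);print(z,sx,sy,"g1",((u-[235,280])*4).round(),"g2",((v-[120,230])*5).round())
```

```text
116 -10 -24 g1 [381. 249.] g2 [298. 365.]
116 -10 24 g1 [348. 341.] g2 [177. 377.]
116 10 -24 g1 [335. 238.] g2 [295. 315.]
116 10 24 g1 [300. 329.] g2 [174. 327.]
122.5 -10 -24 g1 [381. 239.] g2 [295. 363.]
122.5 -10 24 g1 [348. 332.] g2 [173. 376.]
122.5 10 -24 g1 [335. 228.] g2 [291. 313.]
122.5 10 24 g1 [300. 320.] g2 [170. 325.]
128 -10 -24 g1 [381. 230.] g2 [292. 362.]
128 -10 24 g1 [348. 323.] g2 [170. 375.]
128 10 -24 g1 [334. 219.] g2 [289. 312.]
128 10 24 g1 [300. 311.] g2 [167. 324.]
```

Tips agree with the model (about 122 mm height, centred). I trim and lower onto the rim.

>>> {"fn": "send_rows", "kwargs": {"offset": [[0,-0.1,-0.85],[2.0,0,0],[2.0,0,0],[0,0,0],[0,0,0]], "dr": [[0,0,0],[0,0,0],[0,0,0],[0,0,0],[0,0,0]], "grip": [15,15,15,15,15]}}

```text
time: 6.28
tool_pos: [457.1, 290.3, 129.2]
tcp_rot: [-61.9, 90.0, -147.2]
ft_force: [-0.0, 0.2, -0.5]
finger_gap: 21.4
```

Run:
```python
from h import *
from bench import r,snapshot
s=snapshot("side");t=snapshot("top");crop(s,235,355,280,430,5,"a.png");cv2.imwrite("pics/i1.png",cv2.imread("a.png")[:600]);crop(t,120,240,230,330,5,"pics/i2.png")
q=r.sense();print(q["tool_pos"],q["ft_force"],q["finger_gap"])
plan(q,[458,290.2,97.5],4.6,1)
```

```text
[457.63438305 290.61004381 130.10398573] [-0.08175609  0.43100166 -0.0914034 ] 21.576259271265315
total [  0.4  -0.4 -32.6] turn [ 0.1 -0.  -0.1] step mm 32.60861384696539
[3.26, 0.03, 0.05] [0.1, -0.0, -0.1]
```

View pics/i1.png

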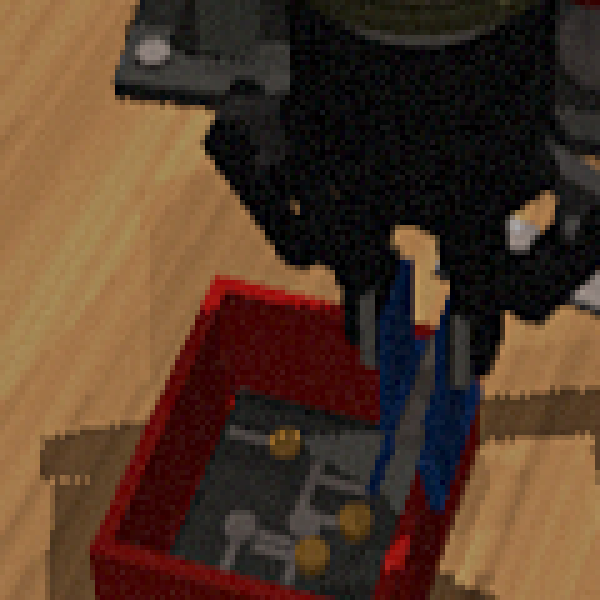

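View pics/i2.png

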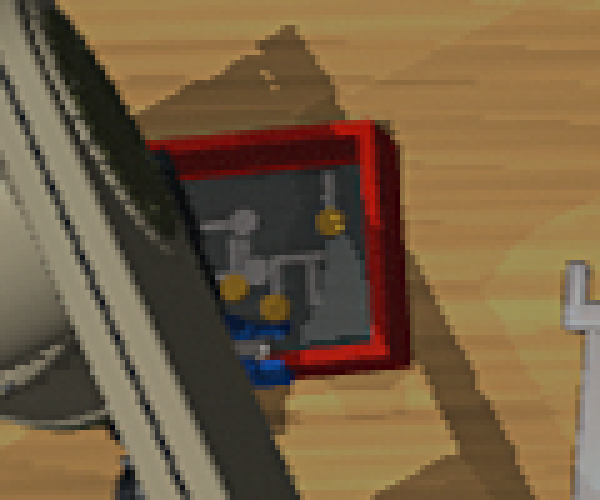

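In i2 the jaws straddle the robot-side rim: blue on either side at about (265,328) and (270,372), with the rim between. I lower the remaining 32 mm.

>>> {"fn": "send_rows", "kwargs": {"offset": [[1.2,0,0],[1.0,0,0],[1.0,0,0],[0,0,0]], "dr": [[0,0,0],[0,0,0],[0,0,0],[0,0,0]], "grip": [15,15,15,15]}}

```text
time: 6.88
tool_pos: [456.1, 289.8, 95.7]
tcp_rot: [-67.8, 89.8, -153.1]
ft_force: [0.7, 0.4, -0.9]
finger_gap: 21.7
```

Run:
```python
from h import *
from bench import r,snapshot
s=snapshot("side");t=snapshot("top");crop(s,235,355,300,430,5,"a.png");cv2.imwrite("pics/j1.png",cv2.imread("a.png")[:600]);crop(t,120,240,230,330,5,"pics/j2.png")
q=r.sense();print(q["tool_pos"],q["ft_force"],q["finger_gap"])
```

```text
[457.03158573 290.28826474  97.14110444] [ 0.43392755 -0.01294782  0.004878  ] 21.65993612359531
```

View pics/j1.png

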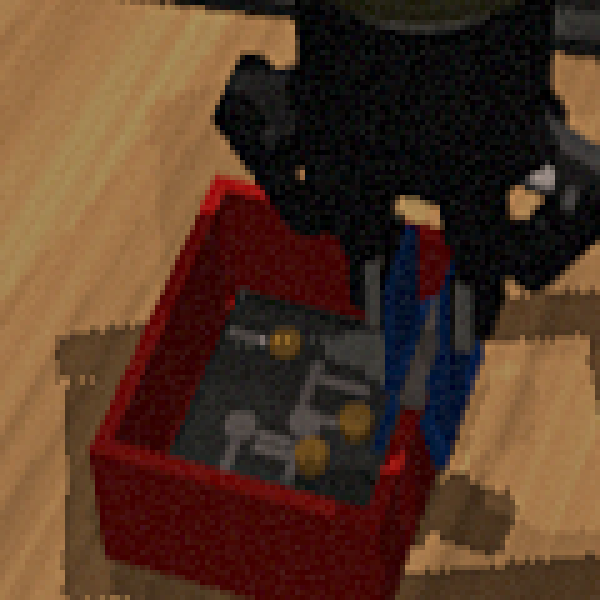

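View pics/j2.png

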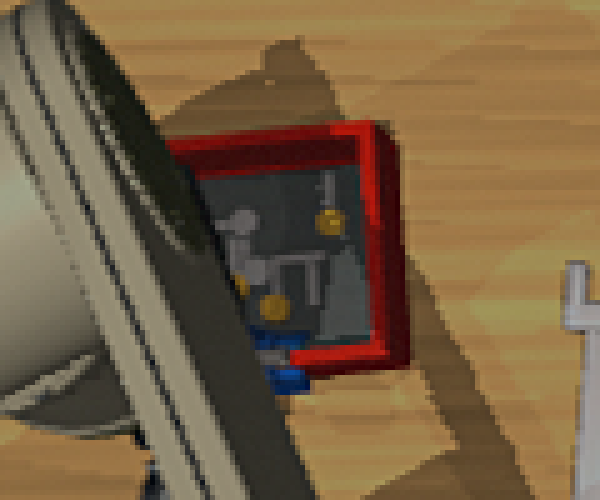

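The jaws straddle the wall with no contact force. I release now.

>>> {"fn": "send_rows", "kwargs": {"offset": [[0,0,0],[0,0,0],[0,0,0],[0,0,0],[0,0,0]], "dr": [[0,0,0],[0,0,0],[0,0,0],[0,0,0],[0,0,0]], "grip": [35,50,70,90,90]}}

```text
time: 7.6
tool_pos: [457.1, 290.3, 97.4]
tcp_rot: [110.3, 90.0, 24.9]
ft_force: [0.3, -0.3, 0.5]
finger_gap: 76.8
```

Run:
```python
from h import *
from bench import r,snapshot
s=snapshot("side");crop(s,235,355,300,430,5,"a.png");cv2.imwrite("pics/k1.png",cv2.imread("a.png")[:600])
q=r.sense();print(q["tool_pos"],q["ft_force"],q["finger_gap"])
```

```text
[457.12253982 290.32286984  97.32489709] [-0.32180623  0.59745769  0.02770545] 76.72707827810831
```

View pics/k1.png

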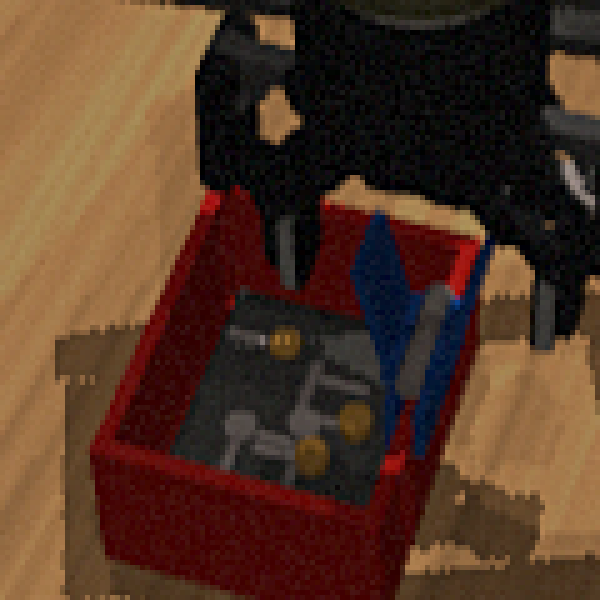

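The clip grips the wall upright and the fingers are clear of it on both sides. I retreat up.

>>> {"fn": "send_rows", "kwargs": {"offset": [[-1.0,0,0],[-2.5,0,0],[-3.5,0,0],[-3.5,0,0],[-3.0,0,0]], "dr": [[0,0,0],[0,0,0],[0,0,0],[0,0,0],[0,0,0]], "grip": [90,90,90,90,90]}}

```text
time: 8.28
tool_pos: [457.4, 290.5, 234.8]
tcp_rot: [112.4, 89.9, 27.0]
ft_force: [0.1, 0.7, 0.2]
finger_gap: 77.0
```

Run:
```python
from h import *
from bench import r
q=r.sense();print(q["tool_pos"],q["joint_pos"].round(1))
for y in(101.5,-78.5): plan(q,[538.1,44.8,235],y,10)
```

```text
[457.40917595 290.47058434 234.76576554] [27.  -1.7 94.4  0.  87.2 22.3]
total [ 8.070e+01 -2.457e+02  2.000e-01] turn [-96.8   0.1  -0.1] step mm 25.858286865429804
[-0.0, 0.6, 2.51] [-9.7, 0.0, -0.0]
[-0.0, 0.17, 2.58] [-9.7, 0.0, -0.0]
[-0.0, -0.26, 2.57] [-9.7, 0.0, -0.0]
[-0.0, -0.69, 2.49] [-9.7, 0.0, -0.0]
[-0.0, -1.1, 2.34] [-9.7, 0.0, -0.0]
[-0.0, -1.48, 2.12] [-9.7, 0.0, -0.0]
[-0.0, -1.82, 1.84] [-9.7, 0.0, -0.0]
[-0.0, -2.1, 1.51] [-9.7, 0.0, -0.0]
[-0.0, -2.32, 1.14] [-9.7, 0.0, -0.0]
[-0.0, -2.48, 0.73] [-9.7, 0.0, -0.0]
total [ 8.070e+01 -2.457e+02  2.000e-01] turn [83.2 -0.1 -0. ] step mm 25.858286865429804
[-0.0, 0.6, 2.51] [8.3, -0.0, -0.0]
[-0.0, 0.96, 2.4] [8.3, -0.0, -0.0]
[-0.0, 1.3, 2.24] [8.3, -0.0, -0.0]
[-0.0, 1.61, 2.02] [8.3, -0.0, -0.0]
[-0.0, 1.88, 1.77] [8.3, -0.0, -0.0]
[-0.0, 2.12, 1.48] [8.3, -0.0, -0.0]
[-0.0, 2.31, 1.16] [8.3, -0.0, -0.0]
[-0.0, 2.46, 0.81] [8.3, -0.0, -0.0]
[-0.0, 2.55, 0.45] [8.3, -0.0, -0.0]
[-0.0, 2.58, 0.07] [8.3, -0.0, -0.0]
```

>>> {"fn": "send_rows", "kwargs": {"offset": [[0,0.6,2.5],[0,0.95,2.4],[0,1.3,2.2],[0,1.6,2.0],[0,1.9,1.8]], "dr": [[8.3,0,0],[8.3,0,0],[8.3,0,0],[8.3,0,0],[8.3,0,0]], "grip": [100,100,100,100,100]}}

```text
time: 8.9
tool_pos: [497.8, 167.2, 233.2]
tcp_rot: [141.3, 89.9, 14.2]
ft_force: [-0.1, 0.5, -0.8]
finger_gap: 85.8
```

>>> {"fn": "send_rows", "kwargs": {"offset": [[0,2.1,1.5],[0,2.3,1.2],[0,2.5,0.8],[0,2.5,0.5],[0,2.6,0.1]], "dr": [[8.3,0,0],[8.3,0,0],[8.3,0,0],[8.3,0,0],[8.3,0,0]], "grip": [100,100,100,100,100]}}

```text
time: 9.52
tool_pos: [537.1, 43.8, 233.2]
tcp_rot: [171.6, 90.0, 3.0]
ft_force: [-0.3, -1.1, -0.2]
finger_gap: 85.4
```

>>> {"fn": "send_rows", "kwargs": {"offset": [[0,0,0],[0,0,0]], "dr": [[0,0,0],[0,0,0]], "grip": [100,100]}}

```text
time: 9.78
tool_pos: [536.8, 45.0, 232.7]
tcp_rot: [-131.2, 90.0, 60.6]
ft_force: [0.3, -0.9, -0.3]
finger_gap: 85.4
```

Run:
```python
from h import *
from bench import r,snapshot
s=snapshot("side");t=snapshot("top");pickle.dump((s,t),open("m.pkl","wb"))
crop(s,235,395,220,430,4,"a.png");cv2.imwrite("pics/m1.png",cv2.resize(cv2.imread("a.png"),None,fx=.7,fy=.7));crop(t,130,350,190,330,3,"pics/m2.png")
q=r.sense();print(q["tool_pos"],q["joint_pos"].round(1))
plan(q,[538.1,44.8,175],-78.5,1)
```

```text
[536.67093023  45.39012458 232.53423125] [-0.6 -2.1 95.   0.  87.1 77.6]
total [  1.4  -0.6 -57.5] turn [ 0.3 -0.   0. ] step mm 57.55500197862534
[5.75, 0.09, -0.13] [0.3, -0.0, 0.0]
```

View pics/m1.png

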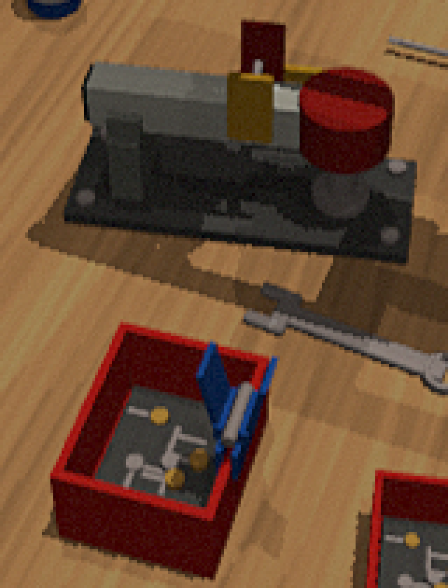

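View pics/m2.png

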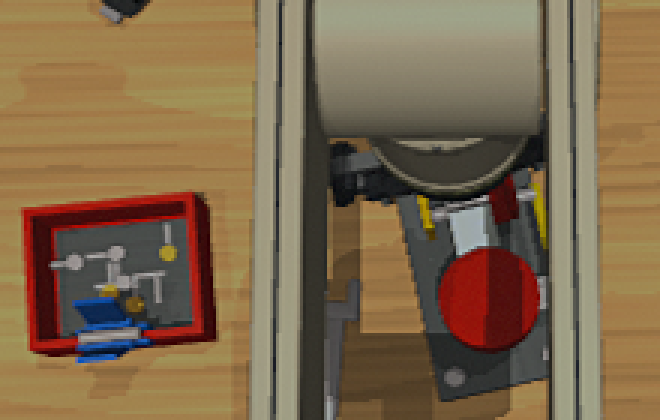

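The clip stands on the robot-side edge by itself (m1 at (238,415)), and the tongue is still seated. I descend over post and tab.

>>> {"fn": "send_rows", "kwargs": {"offset": [[3.0,0.1,-0.1],[3.0,0,0],[0,0,0],[0,0,0]], "dr": [[0.3,0,0],[0,0,0],[0,0,0],[0,0,0]], "grip": [100,100,100,100]}}

```text
time: 10.38
tool_pos: [538.4, 44.3, 173.6]
tcp_rot: [169.9, 89.9, 1.3]
ft_force: [-0.6, -0.1, 0.8]
finger_gap: 85.6
```

Run:
```python
from h import *
from bench import r,snapshot
s=snapshot("side")
crop(s,255,395,165,315,4,"pics/n1.png")
q=r.sense();print(q["tool_pos"],q["ft_force"])
plan(q,[538.1,44.8,110],-78.5,1)
```

```text
[538.9033488   44.17227947 174.11195347] [0.18344245 0.4304288  0.19881579]
total [ -0.8   0.6 -64.1] turn [-0.1 -0.1 -0. ] step mm 64.12005911183263
[6.41, -0.08, 0.08] [-0.1, -0.1, -0.0]
```

View pics/n1.png

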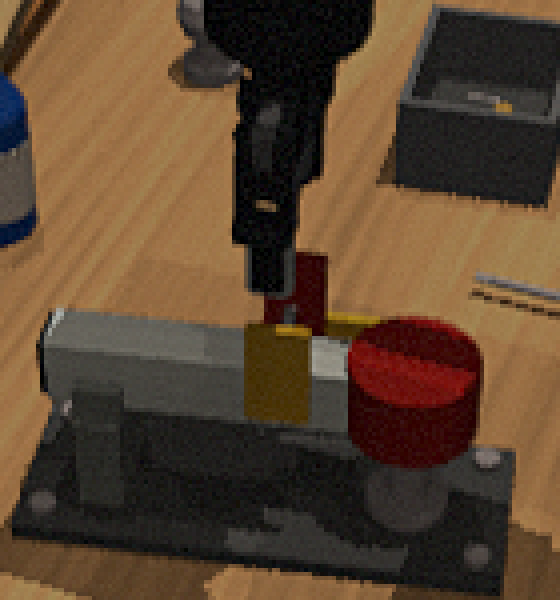

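Run:
```python
from h import *
s,t=pickle.load(open("m.pkl","rb"))
a=np.radians(11.5);X=np.array([np.cos(a),np.sin(a),0]);Y=np.array([-X[1],X[0],0])
for P0,y,z in (([538.9,44.2,0],45,187),([538.1,44.8,0],32,150)):
  print([((proj(s,np.array(P0)+sx*X+y*Y+[0,0,z])-[255,165])*4).round() for sx in(-11,0,11)])
```

```text
[array([293., 293.]), array([270., 291.]), array([246., 288.])]
[array([298., 337.]), array([275., 334.]), array([253., 332.])]
```

The finger matches the prediction and sits over the tab. I go down to grip height.

>>> {"fn": "send_rows", "kwargs": {"offset": [[2.5,-0.05,0.05],[2.2,0,0],[1.7,0,0],[0,0,0],[0,0,0]], "dr": [[0,0,0],[0,0,0],[0,0,0],[0,0,0],[0,0,0]], "grip": [100,100,100,100,100]}}

```text
time: 11.05
tool_pos: [538.2, 44.2, 109.5]
tcp_rot: [168.8, 89.9, 0.1]
ft_force: [0.4, -0.0, -0.2]
finger_gap: 85.5
```

Run:
```python
from h import *
from bench import r
q=r.sense();print(q["tool_pos"],q["ft_force"])
plan(q,[538.1,44.8,110],-78.5,1)
```

```text
[538.19084955  44.2161068  109.47628363] [ 0.37283631 -0.03134148 -0.21927751]
total [-0.1  0.6  0.5] turn [-0.1 -0.1 -0. ] step mm 0.7895972023277258
[-0.05, -0.06, -0.0] [-0.1, -0.1, -0.0]
```

>>> {"fn": "send_rows", "kwargs": {"offset": [[0,0,0],[0,0,0],[0,0,0],[0,0,0],[0,0,0]], "dr": [[0,0,0],[0,0,0],[0,0,0],[0,0,0],[0,0,0]], "grip": [80,70,55,50,50], "force": 60}}

```text
time: 11.68
tool_pos: [539.5, 41.0, 111.7]
tcp_rot: [120.4, 89.6, -48.3]
ft_force: [-5.0, -14.4, 16.1]
finger_gap: 51.7
```

>>> {"fn": "send_rows", "kwargs": {"offset": [[0,0,0],[0,0,0],[0,0,0]], "dr": [[0,0,0],[0,0,0],[0,0,0]], "grip": [50,50,50]}}

```text
time: 12.05
tool_pos: [539.5, 41.0, 111.7]
tcp_rot: [120.4, 89.6, -48.2]
ft_force: [-4.8, -14.9, 14.7]
finger_gap: 51.9
```

Run:
```python
from h import *
from bench import r,snapshot
s=snapshot("side")
crop(s,255,395,165,315,4,"pics/o1.png")
q=r.sense();print(q["tool_pos"],q["ft_force"],q["finger_gap"])
```

```text
[539.52979429  40.99506298 111.7040738 ] [ -5.6328656  -14.56950811  15.23212324] 51.43371951256867
```

View pics/o1.png

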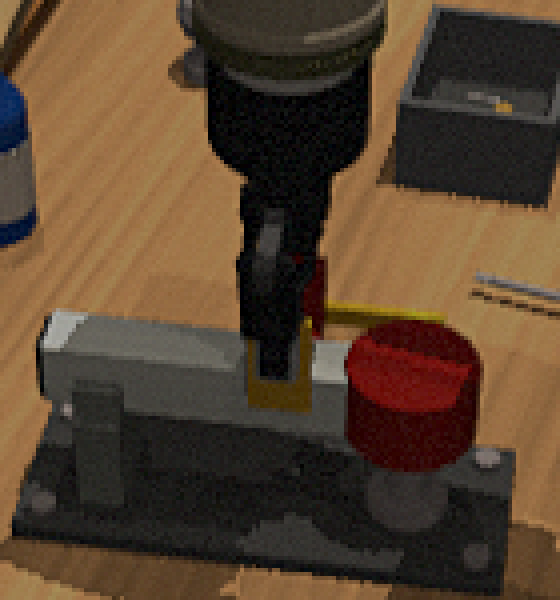

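The gap is 51.7 mm, so the latch is fully squeezed with the tongue still seated. I relieve the side load, then lift.

>>> {"fn": "send_rows", "kwargs": {"offset": [[0,0.3,0],[-0.8,0,0],[-1.2,0,0],[-1.3,0,0],[-1.3,0,0]], "dr": [[0,0,0],[0,0,0],[0,0,0],[0,0,0],[0,0,0]], "grip": [50,50,50,50,50]}}

```text
time: 12.72
tool_pos: [536.9, 41.2, 153.5]
tcp_rot: [-13.5, 89.8, 177.9]
ft_force: [-0.2, 1.1, -6.6]
finger_gap: 51.2
```

Run:
```python
from h import *
from bench import r,snapshot
s=snapshot("side")
crop(s,255,395,165,315,4,"pics/p1.png")
q=r.sense();print(q["tool_pos"],q["ft_force"],q["finger_gap"],q["wrist_torque"])
```

```text
[538.29721121  41.5072577  156.12623047] [ 1.29082531 -0.72832726 -4.29684549] 51.5986228462466 [-0.05226997  0.04584666 -0.01828552]
```

View pics/p1.png

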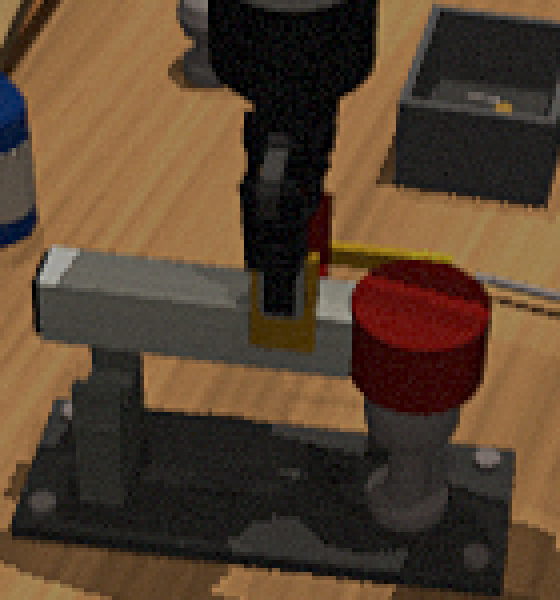

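The tongue is rising level off the ball, with the load on the fingers about 5 N. I lift another 55 mm.

>>> {"fn": "send_rows", "kwargs": {"offset": [[-1.3,0,0],[-1.5,0,0],[-1.5,0,0],[-1.0,0,0],[0,0,0]], "dr": [[0,0,0],[0,0,0],[0,0,0],[0,0,0],[0,0,0]], "grip": [50,50,50,50,50]}}

```text
time: 13.4
tool_pos: [538.8, 41.3, 208.7]
tcp_rot: [168.4, 89.9, -0.2]
ft_force: [-0.2, -0.1, -6.3]
finger_gap: 51.5
```

>>> {"fn": "send_rows", "kwargs": {"offset": [[0,0,0],[0,0,0],[0,0,0],[0,0,0]], "dr": [[0,0,0],[0,0,0],[0,0,0],[0,0,0]], "grip": [50,50,50,50]}}

```text
time: 13.9
tool_pos: [537.9, 41.2, 207.0]
tcp_rot: [-16.4, 90.0, 175.0]
ft_force: [0.1, 0.2, -6.2]
finger_gap: 51.6
```

Run:
```python
from h import *
from bench import r,snapshot
s=snapshot("side")
cv2.imwrite("pics/q1.png",s["pixels"][:,:,::-1]);crop(s,245,395,165,425,3,"a.png");cv2.imwrite("pics/q2.png",cv2.resize(cv2.imread("a.png"),None,fx=.76,fy=.76))
q=r.sense();print(q["time"],q["tool_pos"],q["ft_force"],q["finger_gap"],q["wrist_torque"],q["qd"].round(2))
```

```text
13.95 [537.93837818  41.23423213 207.11084101] [ 0.44372878 -0.6444519  -5.88590907] 51.20335883639994 [ 0.00180495 -0.01548672  0.03015705] [ 0.06 -0.12 -0.15  0.06  0.13 -0.04]
```

View pics/q1.png

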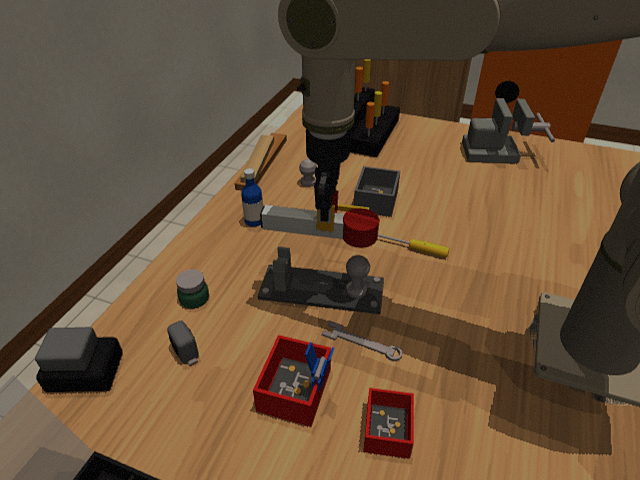

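View pics/q2.png

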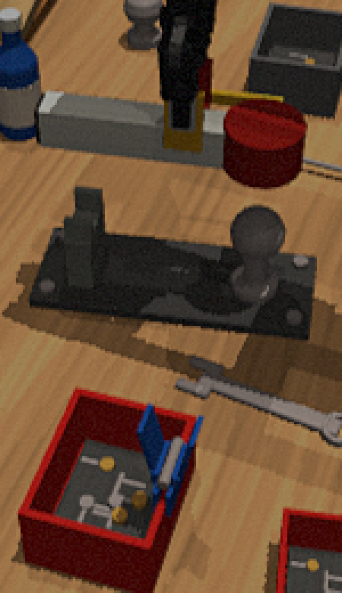

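The tongue is held level about 96 mm up, well clear of the ball at (357,270). The clip stands on the red bin at (320,362), and the other things are unmoved. I hand in.

Run:
```python
from bench import r, workorder
print(workorder.hand_in()); q=r.sense();print(q["time"],q["tool_pos"],q["finger_gap"],q["ft_force"])
```

```text
the job is handed in; nothing more can be done
None
the job is handed in; nothing more can be done
```

I squeezed the blue clip off the tongue and clipped it onto the robot-side edge of the larger red bin. I then squeezed the latch tab against the red post and lifted the tongue straight up about 95 mm. I handed the job in at about 14 s of the 45 s allowed, still holding the tongue.

- **Clip:** the last side picture showed it standing upright on the bin wall by itself, with the fingers away from it.
- **Latch:** the finger opening read about 51.5 mm. That is just under the 53 mm given for a full squeeze, so I took the latch as fully pulled. I had no direct reading of the latch joint.
- **Tongue:** it looked level and clear of the ball and rest. The wrist carried a steady load of about 6 N downward, and the arm was still.
- **Other things:** by eye they were where they started. I did not measure them.

No check failed. While the tongue was still seated, the squeeze put about 15 N sideways on the wrist. I shifted the arm 3 mm to relieve it before lifting.

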